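# Show the herb garden's filter to the inspection camera

## Task

Slide the herb garden's tray all the way out by its upright pull tab, then lift the flat filter cassette out of the tray and hold it up to the inspection camera: foot down, one mesh face square to the lens, the middle of the mesh on the lens's line of sight and 15 cm from the front of the lens. Finish while still holding it there in the air, motionless. Leave the tray out with the other two inserts sitting in it, do not touch the camera, and do not disturb the pot, the cup on its coaster or the trowel.

Things in the scene. Friction and masses are not known exactly. Their poses are not given: they have to be found in the camera images.
- tray (a joint): the herb garden's sliding tray: 0 = home under the lamp bar (its start), 0.13 m = fully out, at its stop. It slides towards the robot's side, along the garden's own -x, with about 2 N of friction, and stays where it is left
- garden: fixed white herb garden, its place and yaw vary: reservoir 200 x 380 mm, side rails 87 mm high. Origin under its centre, x to its back. A lamp bar 40 mm wide (x), 380 mm long (y) on two posts spans it, underside 239 mm and top 258 mm above the counter, its front edge 5 mm behind the well centres when the tray is home, so the tray must come out to reach the inserts from above
- tray_tab (a point): centre of the tray's pull tab, an upright white block 14 mm thick (x), 30 mm wide (y), rising 45 mm above the tray's top at the middle of its front edge; this point is 22 mm above the tray's top, 22 mm below the tab's top. x points to the garden's back (the tray pulls out along -x), z up. Pinch it from above across its 30 mm
- tray_mid (a point): middle of the tray's row of three wells, at the tray's top face (77 mm above the counter), 100 mm behind the tab's centre; axes as the tab's. Wells are 51 mm square, 26 mm deep, at y = -95, 0 and +95 mm from here; which insert is in which well varies
- filter_mid (a point): mesh centre of the loose filter cassette (0.1 kg): white upright plate 14 (x) x 40 (y) x 78 mm, dark 30 x 52 mm mesh on both faces (+x, -x alike), on a grey foot 47 x 47 x 26 mm, 2 mm play in the well. 104 mm tall; this point 64 mm above its underside, 40 mm below its top; z up the plate. In the tray the mesh looks along the tray's x. Pinch it from above across its 40 mm
- gauge_mid (a point): centre of the float gauge, a loose insert to be left in its well: the same grey foot with a thin 12 mm stem and a white ball of 30 mm on top, 107 mm tall; this point is 52 mm above its underside, z up
- basket_mid (a point): centre of the planting basket, a loose insert to be left in its well: the same grey foot with an open round grey cup widening to 50 mm, 71 mm tall; this point is 36 mm above its underside, z up
- camera: fixed inspection camera, not to be touched, place and yaw vary: 120 mm round base, thin post, fork with black head 70 x 60 x 56 mm and lens barrel 44 mm wide. Origin under the base's centre. The lens looks along its -x, to the robot's side, and 0.30 to 0.55 rad downwards (varies, stiff hinge). Hinge on the post's axis 310 mm above the counter; lens front 65 mm from it
- view (a point): where the mesh centre is to be held: on the line of sight, 150 mm before the lens (215 mm from the head's hinge), 195 to 250 mm above the counter. x points along the line of sight into the lens (away from the robot and up), y is level, z up, leaning to the robot. Shown rightly, the filter's x (either way), y and z lie along these: its top leans to the robot by the lens's tilt
- pot_rim (a point): centre of the mouth of a loose terracotta pot, 90 mm across, 90 mm high, bystander
- cup_rim (a point): centre of the mouth of a loose clear acrylic cup, 74 mm across, 95 mm high, standing on the coaster, bystander
- coaster_center (a point): centre of a loose round white ceramic coaster, 96 mm across, 8 mm thick, bystander
- trowel: loose steel garden trowel lying flat, 290 mm long, 70 mm wide, up to 28 mm high; origin on the counter near the front end of its wooden handle, blade towards +x, handle towards -x, bystander

How it is judged (in metres and radians):
On the way, in this order (a step that is already met when the one before it is completed fails the run):
1. the tray is slid fully out with the filter still sitting in it (value of joint tray above 0.12 m and z of filter_mid in the frame of tray_mid between 0.026 and 0.05 m and angle between filter_mid's own z axis and vertical below 0.25 rad), for 0.2 s.
2. the fingers have lifted the filter clear of the tray (z of filter_mid in the frame of tray_mid above 0.075 m and contact force between filter and the fingers above 1 N), for 0.2 s.
At the end, for the whole second after the job is handed in: Filter held still by the fingers alone, mesh centre within 25 mm of the point 150 mm before the lens, face square to the lens and sides level within 0.2 rad, foot down; tray out over 110 mm, gauge and basket seated (12 mm, 0.25 rad), pot, cup, coaster, trowel within 30 mm of their start (distance between filter_mid and view below 0.025 m and angle between the x axis of filter_mid and the x axis of view, either way round below 0.2 rad and angle between the y axis of filter_mid and the y axis of view, either way round below 0.2 rad and angle between filter_mid's own z axis and vertical below 1 rad and height (world z) of filter_mid above 0.15 m and contact force between filter and the fingers above 1 N and contact force between filter and garden below 0.3 N and contact force between filter and camera below 0.3 N and linear speed of filter below 0.03 m/s and value of joint tray above 0.11 m and z of gauge_mid in the frame of tray_mid between 0.014 and 0.038 m and angle between each of gauge_mid, basket_mid's own z axis and vertical below 0.25 rad and z of basket_mid in the frame of tray_mid between -0.002 and 0.022 m and distance of each of pot_rim, cup_rim, coaster_center, trowel from where it was at the start of the episode below 0.03 m); the arm keeps its last pose, push and grip.
It fails at once if the camera is touched (over 1 N) (contact force between camera and anything else above 1 N).
It fails at once if a bystander (pot, cup, coaster, trowel) is moved by more than 30 mm (not (distance of each of pot_rim, cup_rim, coaster_center, trowel from where it was at the start of the episode below 0.03 m)).
It fails at once if the gauge or the basket leaves its seat in the tray (not ((z of gauge_mid in the frame of tray_mid between 0.014 and 0.038 m and angle between gauge_mid's own z axis and vertical below 0.25 rad) and (z of basket_mid in the frame of tray_mid between -0.002 and 0.022 m and angle between basket_mid's own z axis and vertical below 0.25 rad))).
It also fails if it takes over 45 s, if anything falls off the work surface, if the arm or the gripper's body presses on something with over 40 N, if the wrist force passes 120 N, or if a joint passes its speed limit or range.

## Robot

A 7-joint arm with a two-finger parallel gripper is mounted at the origin on the work surface. World frame = base frame: x ahead of the robot, y to its left, z up, the work surface at z = 0. Lengths are in mm, angles in degrees, forces in N, time in s.
With the tool pointing down it reaches from about 425 to 950 mm from the base axis. Payload 4.7 kg.
Tool frame: the origin (TCP) lies between the finger pads; the fingertips stand 8 mm ahead of it and the grasp point (between the pads) lies 11 mm behind it; z points along the fingers, y is the direction in which the jaws open and shut (so a half turn about z gives the same grasp; the last joint's range is limited). The gripper opens to 85 mm and grips with 20 to 120 N. Pads are 22 mm wide; open, the fingers measure 114 mm over their backs; the gripper's body (76 mm by 85 mm) begins 54 mm behind the grasp point. The pads swing forward as they close: fully open they stand 13 mm farther back than shut.
Start: joints at [-1.656, 26.849, -2.785, 87.806, 1.381, 65.374, -4.715], TCP at [675.017, 0.046, 239.335] pointing down, gripper open.
Joint ranges: [-148.3, 148.3], [-19.14, 114.17], [-79.39, 73.82], [5.75, 140.21], [-59.74, 239.74], [12.07, 113.84], [-152.46, 152.46]. Speed limits (degrees/s): [147.25, 147.25, 180, 180, 180, 180, 180].

## Interface

Orientations are given as a 3x3 rotation matrix whose columns are the frame's x, y, z axes.
In Python, from workcell import r gives the robot as it stands.
- The arm moves only by the tool send_rows, never from a script. Its argument "targets" is text: rows parted by semicolons, each of 5 numbers parted by spaces: the shift along the tool's x, y, z in cm, then the turn about the tool's z in degrees, then the finger opening in cm, from 0 to 8.54. A call has 1 to 20 rows; each row is the pose to reach, as a shift and turn from the pose commanded when the call began, along the tool's axes at that moment; what a row does not reach only later rows make up. A row lasts 1/8 s, in which the tool goes at most 62.5 mm and 10.7 degrees, less where a joint would pass 70% of its speed; a pose out of reach is approached as far as the arm can. A call with a gripper value outside its range is refused whole. The fingers move at their own pace and stop on an object; "force" is the grip in N (left out, the last holds). Time passes only in rows, so rows that repeat a pose let the fingers close. It gives the time, the measured TCP pose, the force and the opening at its end, in the units of the state.
- r.observe(): the state, without advancing time (a new reading comes with each control period).
- r.camera(name): name is "scene" or "side" or "wrist"; returns a dict with "color" (480x640x3 uint8, blue, green, red), "camera_matrix" (3x3 intrinsics, pixels), "eye" and "rotation" of the camera in the world. Camera axes: x right, y up, looking along -z (the intrinsics and any distortion apply to the point x, -y, -z); pixel columns grow to the right and rows downward; lengths in mm; the calibration is good to about 2 mm. A picture is of the moment at which its call begins. There is no depth.
- r.job_done(): hands the job in, once; it reports no verdict.
Trained networks look in the newest picture that a camera, given by its name, has taken for a name from the list of things; names that differ only in an ending like _2 or _b are one class to them, and where a whole thing is asked for, a point or a joint stands for the part that bears it (a point fixed in the world has none). Each returns a list of dicts, best first, with "score" (0 to 1); they miss things now and then, are a little off and sometimes report something else, mostly with a low value. They report only what shows in the picture. A call takes as long as a camera call.
- r.cut_out(camera, label): "region" (480x640 bool, what is visible of it) and "rect" ([centre column, centre row, width, height] in pixels, round what is visible of it).
The state is a dict: "time": time; "joint_positions": joint angles; "qd": joint speeds; "tau": joint torques, N m; "tool_pos": TCP position; "ee_rot": TCP orientation; "ft_force": force on the tool from outside, world axes, zero at the start; "ft_torque": the same for the moment, N m; "width": opening from 0.0 (shut) to 1.0 (fully open).
Only numpy, scipy, OpenCV 4.12 (cv2) and the standard library are available. Lean on these libraries where they do the work, as an engineer would, in place of code of your own. Each camera call takes 0.05 s, during which the arm holds its last target.

## Working session

There is one attempt and no reset: what is moved stays moved. The work goes in short steps, Python scripts to look and compute and a tool call to move; the robot and the scene stay as the last step left them, time stands still between calls to the robot, and variables do not carry over. Pictures are saved under pics/ and viewed, and the job is handed in when it is done.

Besides the shell and the picture viewer there is one more tool, called as name(argument=value, ...) on one line, values as JSON. send_rows: Moves the arm, as the interface text tells. Its arguments: {"type":"object","properties":{"targets":{"type":"string"},"force":{"type":"number"}},"required":["targets"]}

```bash
ls; mkdir -p pics; python3 - <<'E'
from workcell import r
import cv2,numpy as np
o=r.observe();print(o['time'],o['tool_pos'],o['ee_rot'],o['width'])
for n in['scene','side','wrist']:
    c=r.camera(n);cv2.imwrite(f'pics/a_{n}.png',c['color']);print(n,c['camera_matrix'],c['eye'],c['rotation'],[k for k in c])
    for l in['tray_tab','filter_mid','gauge_mid','basket_mid','camera','garden','pot_rim','cup_rim','coaster_center','trowel']:
        print(l,[(round(d['score'],2),np.round(d['rect']).tolist()) for d in r.cut_out(n,l)[:3]])
E
```

```text
pics
0.0 [ 6.74412869e+02 -9.72667789e-03  2.38246774e+02] [[-1.04285181e-05  9.99997972e-01 -2.01379362e-03]
 [ 9.99999996e-01  1.02447463e-05 -9.12667853e-05]
 [-9.12459695e-05 -2.01379456e-03 -9.99997968e-01]] 0.996427777643926
scene [[442.32633311   0.         323.43218956]
 [  0.         442.32633311 241.23587709]
 [  0.           0.           1.        ]] [1299.40486546    2.54420848  905.21198014] [[-0.07821035 -0.70850647  0.70135706]
 [ 0.99677887 -0.06809889  0.04236062]
 [ 0.01774887  0.70241093  0.71155032]] ['color', 'camera_matrix', 'eye', 'rotation']
tray_tab [(0.65, [426.0, 293.0, 147.0, 67.0])]
filter_mid [(0.71, [460.0, 286.0, 26.0, 34.0])]
gauge_mid [(0.67, [382.0, 288.0, 20.0, 34.0])]
basket_mid [(0.89, [421.0, 292.0, 26.0, 30.0])]
camera [(0.68, [234.0, 268.0, 61.0, 136.0])]
garden [(0.92, [435.0, 296.0, 195.0, 118.0]), (0.37, [423.0, 292.0, 24.0, 28.0])]
pot_rim [(0.83, [304.0, 330.0, 39.0, 54.0]), (0.71, [434.0, 296.0, 195.0, 119.0])]
cup_rim [(0.72, [297.0, 228.0, 26.0, 39.0])]
coaster_center []
trowel [(0.87, [212.0, 264.0, 26.0, 33.0])]
side [[586.50660888  
[... 1152 characters left out ...]
19390156e-01]
 [-2.39834844e-04 -3.19390370e-01  9.47623203e-01]] ['color', 'camera_matrix', 'eye', 'rotation']
tray_tab [(0.63, [199.0, 97.0, 142.0, 194.0])]
filter_mid []
gauge_mid []
basket_mid []
camera [(0.59, [326.0, 389.0, 104.0, 88.0]), (0.19, [284.0, 161.0, 313.0, 322.0])]
garden [(0.57, [284.0, 159.0, 314.0, 318.0])]
pot_rim [(0.65, [401.0, 289.0, 99.0, 104.0]), (0.5, [200.0, 100.0, 144.0, 193.0])]
cup_rim [(0.6, [57.0, 341.0, 114.0, 110.0]), (0.6, [198.0, 98.0, 148.0, 195.0]), (0.38, [402.0, 289.0, 100.0, 106.0])]
coaster_center [(0.55, [96.0, 305.0, 86.0, 77.0]), (0.54, [325.0, 388.0, 99.0, 89.0])]
trowel [(0.69, [166.0, 453.0, 138.0, 43.0]), (0.19, [283.0, 161.0, 314.0, 322.0])]
```

View pics/a_scene.png

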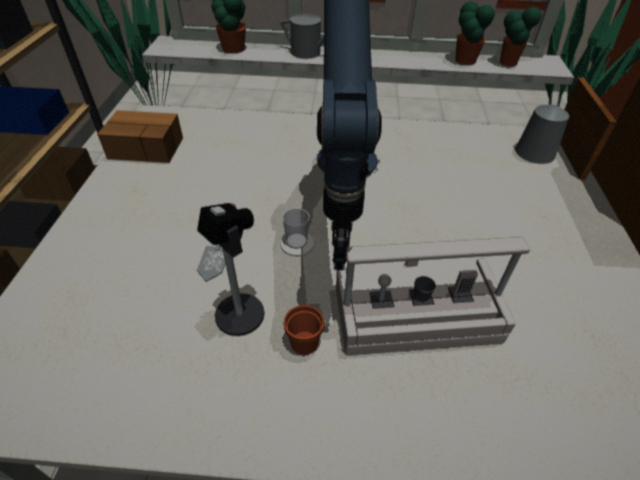

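View pics/a_side.png

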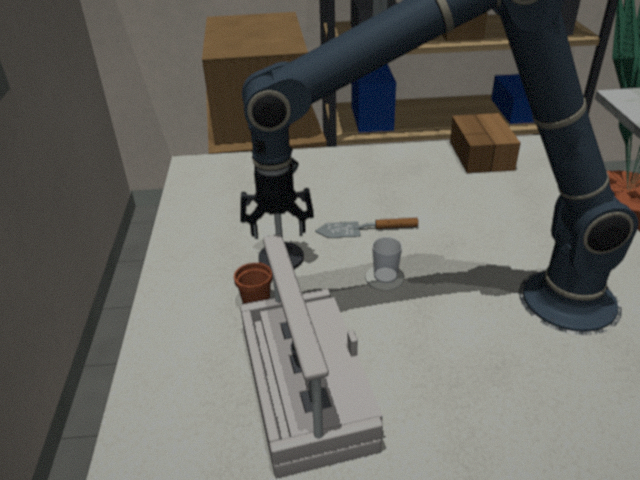

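View pics/a_wrist.png

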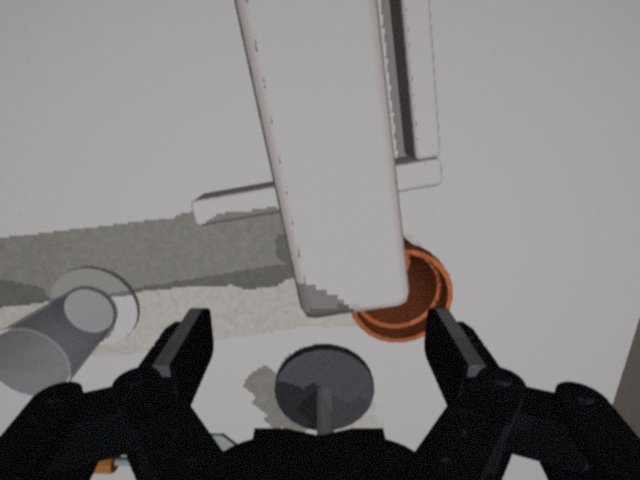

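```bash
python3 - <<'E'
import cv2
s=cv2.imread('pics/a_scene.png');d=cv2.imread('pics/a_side.png')
def z(im,x0,y0,x1,y1,k,n):
    cv2.imwrite(n,cv2.resize(im[y0:y1,x0:x1],None,fx=k,fy=k,interpolation=cv2.INTER_CUBIC))
z(s,330,225,530,365,4,'pics/b1.png');z(d,235,220,395,475,2.35,'pics/b2.png');z(s,190,190,340,360,3.5,'pics/b3.png');z(d,235,150,315,280,4.5,'pics/b4.png')
E
```

```text
(no output)
```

View pics/b1.png

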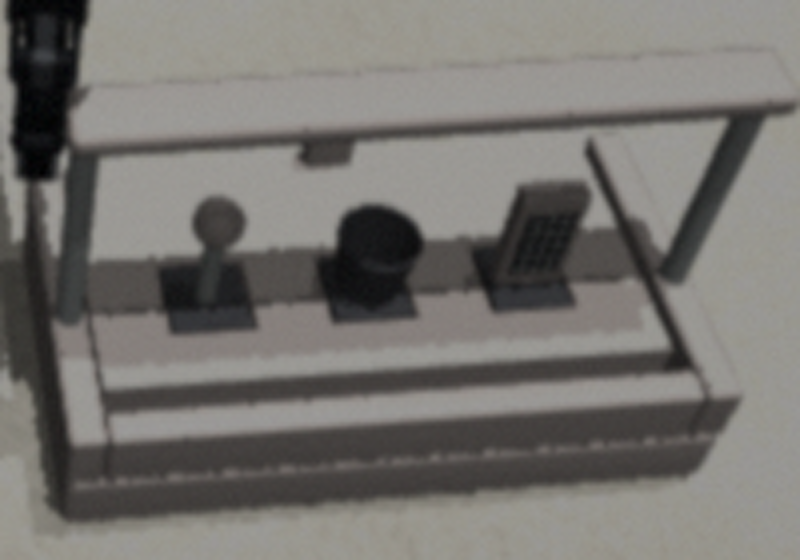

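View pics/b2.png

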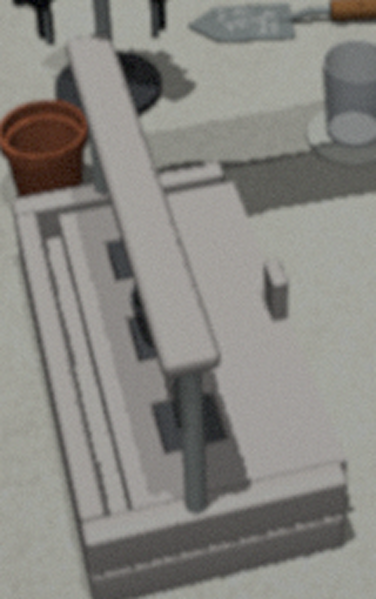

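View pics/b3.png

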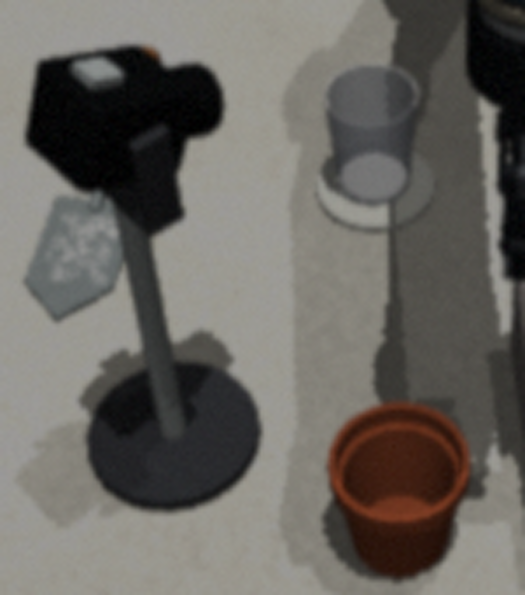

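View pics/b4.png

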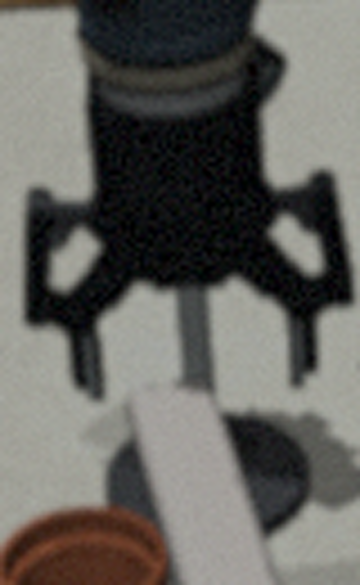

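```bash
cat > h.py <<'E'
from workcell import r
import cv2,numpy as np
from scipy.optimize import least_squares
def proj(c,P):
    K,e,R=c['camera_matrix'],np.array(c['eye']),np.array(c['rotation'])
    q=(np.atleast_2d(P)-e)@R; q=q*[1,-1,-1]; u=q@np.array(K).T; return u[:,:2]/u[:,2:]
def ray(c,uv):
    K,e,R=c['camera_matrix'],np.array(c['eye']),np.array(c['rotation'])
    d=np.linalg.inv(K)@[uv[0],uv[1],1]; d=R@(d*[1,-1,-1]); return e,d/np.linalg.norm(d)
def atz(c,uv,z):
    e,d=ray(c,uv); return e+d*(z-e[2])/d[2]
E
cat > g.py <<'E'
from h import *
C={n:r.camera(n) for n in['scene','side','wrist']}
b1=lambda x,y:('scene',(x/4+330,y/4+225)); b2=lambda x,y:('side',(x/2.35+235,y/2.35+220))
# (gardenx, is_lamp_rel?, y, z)
L=[(b1(740,397),0,100,190,87),(b1(72,443),0,100,-190,87),
(b1(68,517),0,100,-190,0),
(b1(797,100),1,45,190,258),(b1(72,147),1,45,-190,258),(b1(775,48),1,5,190,258),(b1(80,88),1,5,-190,258),
(b2(217,358),1,5,190,258),(b2(163,372),1,45,190,258),(b2(67,45),1,45,-190,258),(b2(110,40),1,5,-190,258),
(b2(345,463),0,-100,190,87),(b2(83,525),0,100,190,87),(b2(222,166),0,-100,-190,87),(b2(16,212),0,100,-190,87),(b2(276,272),1,-100,0,122)]
def res(p,full=False):
    o=[]
    for (cam,uv),l,x,y,z in L:
        x=x+(p[3] if l else 0);c,s=np.cos(p[2]),np.sin(p[2])
        o.append(proj(C[cam],[p[0]+c*x-s*y,p[1]+s*x+c*y,z])[0]-uv)
    return np.array(o).ravel()
f=least_squares(res,[700,200,0,0],loss='soft_l1',x_scale=[10,10,.05,10]);p=f.x
print('garden',p,np.degrees(p[2]));print(np.round(res(p).reshape(-1,2),1).tolist())
c,s=np.cos(p[2]),np.sin(p[2])
W=lambda x,y,z:(p[0]+c*x-s*y,p[1]+s*x+c*y,z)
print('tab',W(p[3]-100,0,99));print('tab by top',atz(C['side'],b2(276,272)[1],122))
for y in(-95,0,95):print('well',W(p[3],y,77),'out',W(p[3]-130,y,77))
print('lampends',W(p[3]+5,-190,258),W(p[3]+45,-190,258))
E
python3 g.py
```

```text
garden [ 6.39358318e+02  1.98867779e+02  1.66874472e-01 -7.37092304e+00] 9.561202952515288
[[2.7, -1.0], [-0.2, -1.2], [-1.4, 1.3], [4.0, -0.2], [0.7, -2.0], [1.5, -1.0], [-3.8, -1.7], [-0.1, -0.2], [-2.5, -0.7], [-1.9, -2.6], [-0.8, -3.6], [1.7, 9.1], [0.1, 9.3], [-0.6, -2.6], [-1.5, -5.7], [4.0, -0.4]]
tab (np.float64(533.4789126338932), np.float64(181.0333552863608), 99)
tab by top [541.43784877 181.33057133 122.        ]
well (np.float64(647.8693864673936), np.float64(103.96313084042298), 77) out (np.float64(519.6752507647477), np.float64(82.36999370262852), 77)
well (np.float64(632.0897862513131), np.float64(197.64346077697192), 77) out (np.float64(503.89565054866716), np.float64(176.05032363917746), 77)
well (np.float64(616.3101860352325), np.float64(291.32379071352085), 77) out (np.float64(488.1160503325866), np.float64(269.7306535757264), 77)
lampends (np.float64(668.5795303643451), np.float64(11.1133061784046), 258) (np.float64(708.0238798113132), np.float64(17.75734837464904), 258)
```

```bash
sed -i 's/b2(345,463)/b2(346,487)/;s/b2(83,525)/b2(84,545)/' g.py; python3 g.py
cat > ov.py <<'E'
import cv2,numpy as np
E
python3 - <<'E'
import cv2
d=cv2.imread('pics/a_side.png')
cv2.imwrite('pics/c1.png',cv2.resize(d[310:470,235:395],None,fx=3.7,fy=3.7,interpolation=cv2.INTER_CUBIC))
E
```

```text
garden [ 6.39180728e+02  1.99767319e+02  1.65470452e-01 -7.50711743e+00] 9.480758547612952
[[3.1, -1.0], [0.1, -1.3], [-1.1, 1.1], [4.4, -0.2], [1.1, -2.2], [2.0, -1.0], [-3.4, -1.9], [0.0, 0.3], [-2.4, -0.3], [-1.6, -2.4], [-0.5, -3.4], [1.3, -0.6], [-0.4, 1.2], [-0.3, -2.3], [-1.3, -5.5], [4.2, -0.1]]
tab (np.float64(533.1420528475157), np.float64(182.05913632530846), 99)
tab by top [541.43784877 181.33057133 122.        ]
well (np.float64(647.4242058535061), np.float64(104.8283814130627), 77) out (np.float64(519.1998793229352), np.float64(83.41525259493982), 77)
well (np.float64(631.776150178724), np.float64(198.5307738777107), 77) out (np.float64(503.5518236481531), np.float64(177.1176450595878), 77)
well (np.float64(616.128094503942), np.float64(292.2331663423587), 77) out (np.float64(487.90376797337103), np.float64(270.8200375242358), 77)
lampends (np.float64(668.0039663948487), np.float64(11.94957082603483), 258) (np.float64(707.4576053273321), np.float64(18.538225846995715), 258)
```

View pics/c1.png

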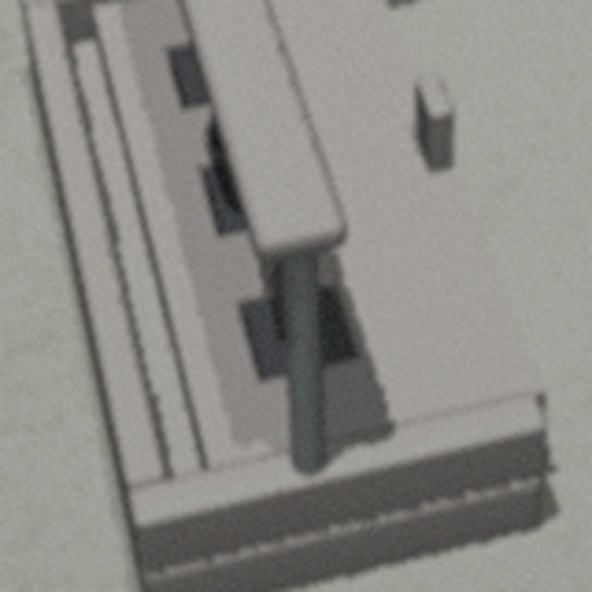

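```bash
python3 - <<'E'
t=open('g.py').read()
t=t.replace("(b2(276,272),1,-100,0,122)]","""(b2(276,272),1,-100,0,122),
(b1(173,332),1,24,-119,77),(b1(255,328),1,24,-71,77),(b1(333,322),1,24,-24,77),(b1(415,317),1,24,24,77),(b1(498,311),1,24,71,77),(b1(573,305),1,24,119,77),
(c1(262,380),1,25,120,77),(c1(357,357),1,-25,120,77),(c1(243,303),1,25,70,77)]""").replace("b1=lambda","c1=lambda x,y:('side',(x/3.7+235,y/3.7+310));b1=lambda")
open('g.py','w').write(t)
E
python3 g.py
```

```text
garden [ 6.39400661e+02  1.98449204e+02  1.67151553e-01 -2.51365506e+00] 9.577078498782813
[[2.5, -1.1], [-0.4, -1.2], [-1.6, 1.3], [4.8, 1.5], [0.8, -0.1], [2.3, 0.6], [-3.7, 0.0], [-3.2, 0.3], [-5.6, -0.3], [-4.3, -2.3], [-3.2, -3.4], [1.2, -1.3], [-0.3, 0.6], [-0.6, -2.7], [-1.6, -5.8], [1.6, -0.1], [0.3, -2.3], [0.3, -2.5], [0.7, -2.3], [0.4, -2.3], [-0.7, -2.0], [0.5, -1.8], [0.6, 0.2], [1.6, 0.4], [-0.1, -0.3]]
tab (np.float64(538.3157715837777), np.float64(181.39356891276572), 99)
tab by top [541.43784877 181.33057133 122.        ]
well (np.float64(652.7275956863222), np.float64(104.35504280064153), 77) out (np.float64(524.5394479429418), np.float64(82.72638639019165), 77)
well (np.float64(636.9220390786857), np.float64(198.03099692080409), 77) out (np.float64(508.7338913353054), np.float64(176.4023405103542), 77)
well (np.float64(621.1164824710492), np.float64(291.70695104096666), 77) out (np.float64(492.9283347276689), np.float64(270.0782946305168), 77)
lampends (np.float64(673.463465668704), np.float64(11.510960080880892), 258) (np.float64(712.9059726666671), np.float64(18.165931284096246), 258)
```

send_rows(targets="0 0 -6 0 8.5; 0 -5 -6 -10 8.5; 0 -10 -6 -20 8.5; 5 -13.4 -6 -30 8.5; 10 -13.4 -6 -40 8.5; 15 -13.4 -6 -50 8.5; 18.1 -13.4 -6 -60 8.5; 18.1 -13.4 -6 -70 8.5; 18.1 -13.4 -6 -80 8.5; 18.1 -13.4 -6 -90 8.5; 18.1 -13.4 -6 -99.6 8.5; 18.1 -13.4 -6 -99.6 8.5; 18.1 -13.4 -6 -99.6 8.5")

```text
time: 3.72
tool_pos: [541.1, 180.9, 299.4]
ee_rot: [[-0.986, -0.164, 0.0], [-0.164, 0.986, -0.0], [-0.0, -0.0, -1.0]]
ft_force: [0.3, -0.3, -0.9]
width: 0.996
```

```bash
python3 - <<'E'
from h import *
o=r.observe();print(o['time'],o['tool_pos'],o['ee_rot'],o['joint_positions'])
for n in['scene','side','wrist']:
    c=r.camera(n);cv2.imwrite(f'pics/d_{n}.png',c['color'])
    if n=='wrist':print(c['eye'],c['rotation'],proj(c,[[540,181.4,122],[540,181.4,77]]))
    for l in['tray_tab','camera','filter_mid']:
        print(l,[(round(d['score'],2),np.round(d['rect']).tolist()) for d in r.cut_out(n,l)[:2]])
s=cv2.imread('pics/d_scene.png');d=cv2.imread('pics/d_side.png')
a=cv2.resize(s[190:350,180:280],None,fx=3.7,fy=3.7,interpolation=2);b=cv2.resize(d[130:290,220:320],None,fx=3.7,fy=3.7,interpolation=2)
cv2.imwrite('pics/d2.png',np.hstack([a,b]))
E
```

```text
3.725 [541.05836752 180.88968748 299.38188307] [[-9.86421448e-01 -1.64233643e-01  1.92440076e-04]
 [-1.64233647e-01  9.86421466e-01 -7.04352813e-06]
 [-1.88670237e-04 -3.85530227e-05 -9.99999981e-01]] [ -2.88033583  16.18053327 -24.76979336  96.85197153   7.21279375
  68.53384407  70.02144226]
tray_tab [(0.7, [425.0, 292.0, 145.0, 69.0])]
camera [(0.72, [232.0, 271.0, 66.0, 133.0])]
filter_mid [(0.93, [461.0, 286.0, 29.0, 35.0])]
tray_tab [(0.56, [322.0, 367.0, 128.0, 139.0])]
camera [(0.57, [279.0, 201.0, 51.0, 134.0])]
filter_mid [(0.79, [314.0, 397.0, 33.0, 31.0]), (0.66, [320.0, 368.0, 123.0, 136.0])]
[460.35331432 167.08982537 435.70639152] [[-1.65892228e-01 -9.34612300e-01 -3.14610264e-01]
 [ 9.86143879e-01 -1.57268409e-01 -5.27910811e-02]
 [-1.39061887e-04 -3.19008616e-01  9.47751805e-01]] [[319.54811039 209.19293226]
 [319.42801784 197.74110749]]
tray_tab [(0.59, [317.0, 263.0, 331.0, 157.0])]
camera [(0.97, [10.0, 251.0, 17.0, 63.0]), (0.18, [318.0, 265.0, 336.0, 153.0])]
filter_mid [(0.61, [408.0, 304.0, 54.0, 72.0]), (0.35, [318.0, 304.0, 50.0, 68.0])]
```

View pics/d_wrist.png

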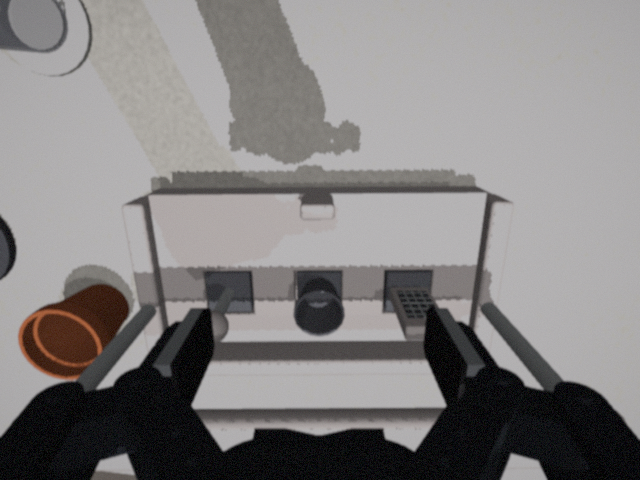

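View pics/d2.png

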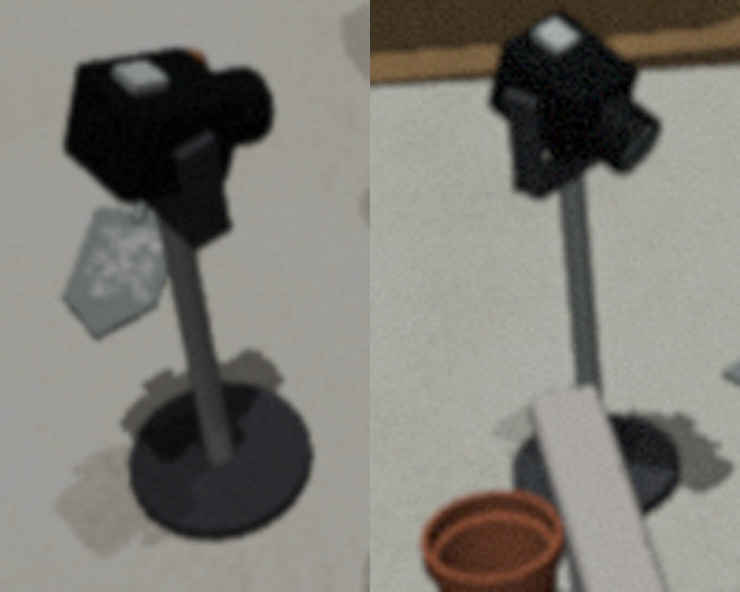

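send_rows(targets="-0.1 0 -5 0 8.5; -0.1 0 0 0 8.5; -0.1 0 6 0 8.5; -0.1 0 12 0 8.5; -0.1 0 17 0 8.5; -0.1 0 20 0 8.5; -0.1 0 20.2 0 8.5; -0.1 0 20.2 0 1.5; -0.1 0 20.2 0 1.5; -0.1 0 20.2 0 1.5; -0.1 0 20.2 0 1.5; -0.1 0 20.2 0 1.5; -0.1 0 20.2 0 1.5; -0.1 0 20.2 0 1.5", force=40)

```text
time: 6.08
tool_pos: [543.0, 180.0, 99.0]
ee_rot: [[-0.986, -0.166, 0.002], [-0.166, 0.986, -0.002], [-0.002, -0.002, -1.0]]
ft_force: [-1.4, -3.4, 6.4]
width: 0.346
```

```bash
python3 - <<'E'
from h import *
o=r.observe();print(o['time'],o['tool_pos'],o['ft_force'],o['width']*85)
c=r.camera('side');cv2.imwrite('pics/e.png',np.hstack([cv2.resize(c['color'][180:430,230:430],None,fx=2,fy=2),cv2.resize(r.camera('wrist')['color'],None,fx=.6,fy=.6)[:,:].copy().repeat(1,0)[:288].__class__((500,384,3),dtype=np.uint8)*0]))
cv2.imwrite('pics/e2.png',r.camera('wrist')['color'])
E
```

```text
6.075 [543.03305605 180.00266129  99.03327606] [-1.44555525 -3.39580153  6.387315  ] 29.417320802442557
```

View pics/e.png

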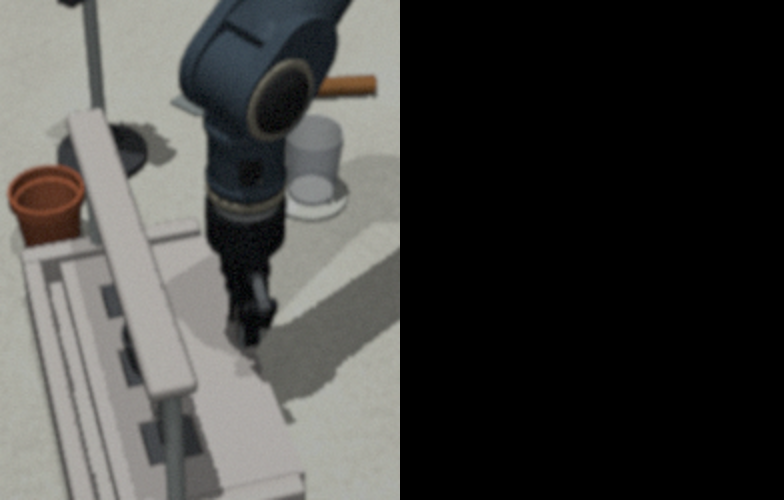

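send_rows(targets="0.5 0 0 0 1.5; 1.5 0 0 0 1.5; 2.7 0 0 0 1.5; 3.9 0 0 0 1.5; 5.1 0 0 0 1.5; 6.3 0 0 0 1.5; 7.5 0 0 0 1.5; 8.7 0 0 0 1.5; 9.9 0 0 0 1.5; 11 0 0 0 1.5; 12 0 0 0 1.5; 12.6 0 0 0 1.5; 13 0 0 0 1.5; 13.3 0 0 0 1.5; 13.3 0 0 0 1.5; 13.3 0 0 0 1.5")

```text
time: 8.22
tool_pos: [415.0, 157.5, 99.0]
ee_rot: [[-0.986, -0.165, 0.008], [-0.165, 0.986, -0.001], [-0.008, -0.002, -1.0]]
ft_force: [8.3, -7.0, 4.1]
width: 0.344
```

```bash
python3 - <<'E'
from h import *
o=r.observe();print(o['time'],o['tool_pos'],o['ft_force'],o['width']*85)
for n in['scene','side','wrist']:
    c=r.camera(n);cv2.imwrite(f'pics/f_{n}.png',c['color'])
E
```

```text
8.225 [414.99006027 157.46120383  98.99986796] [ 8.28554076 -7.03033568  4.11670333] 29.2590279574981
```

View pics/f_side.png

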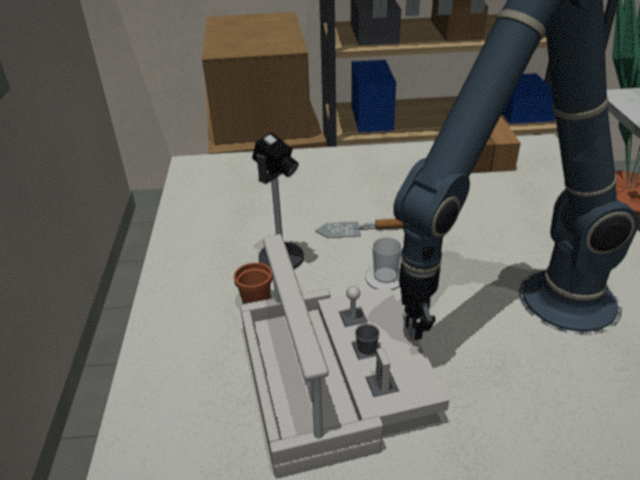

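send_rows(targets="-0.2 0 0 0 8.5; -0.2 0 0 0 8.5; -0.2 0 0 0 8.5; -0.2 0 0 0 8.5; -0.2 0 -4 0 8.5; -0.2 0 -9 0 8.5; -0.2 0 -14 0 8.5; -0.2 0 -17 0 8.5; -0.2 0 -17 0 8.5; -0.2 0 -17 0 8.5")

```text
time: 9.62
tool_pos: [412.1, 159.1, 266.3]
ee_rot: [[-0.986, -0.167, -0.002], [-0.167, 0.986, -0.001], [0.002, -0.0, -1.0]]
ft_force: [-0.3, 0.4, -0.1]
width: 0.995
```

```bash
python3 - <<'E'
from h import *
o=r.observe();print(o['time'],o['tool_pos'],o['ft_force'],o['width']*85)
for n in['scene','side','wrist']:
    c=r.camera(n);cv2.imwrite(f'pics/g_{n}.png',c['color'])
    np.savez(f'cam_{n}.npz',**{k:c[k] for k in('camera_matrix','eye','rotation')})
    for l in['filter_mid','camera']:
        print(n,l,[(round(d['score'],2),np.round(d['rect']).tolist()) for d in r.cut_out(n,l)[:2]])
    if n!='scene':print(proj(c,[497.9,267.7,154]),proj(c,[497.9,267.7,77]))
s=cv2.imread('pics/g_scene.png');d=cv2.imread('pics/g_side.png')
cv2.imwrite('pics/g2.png',np.hstack([cv2.resize(s[195:255,185:265],None,fx=5,fy=5,interpolation=2),cv2.resize(d[125:185,240:320],None,fx=5,fy=5,interpolation=2)]))
cv2.imwrite('pics/g3.png',np.hstack([cv2.resize(s[285:345,200:280],None,fx=5,fy=5,interpolation=2),cv2.resize(d[225:285,240:320],None,fx=5,fy=5,interpolation=2)]))
E
```

```text
9.625 [412.0808664  159.051929   266.34174244] [-0.27796846  0.44064236 -0.12073059] 84.60500873663827
scene filter_mid [(0.67, [450.0, 235.0, 18.0, 13.0]), (0.21, [409.0, 251.0, 14.0, 26.0])]
scene camera [(0.89, [232.0, 269.0, 62.0, 132.0])]
side filter_mid [(0.77, [380.0, 372.0, 30.0, 45.0])]
side camera [(0.84, [279.0, 202.0, 51.0, 131.0])]
[[381.98000703 355.71593105]] [[380.54350568 383.57061642]]
wrist filter_mid [(0.57, [412.0, 324.0, 53.0, 81.0])]
wrist camera [(0.75, [13.0, 354.0, 24.0, 70.0])]
[[436.11418929 356.42438272]] [[412.75216384 307.80031797]]
```

View pics/g2.png

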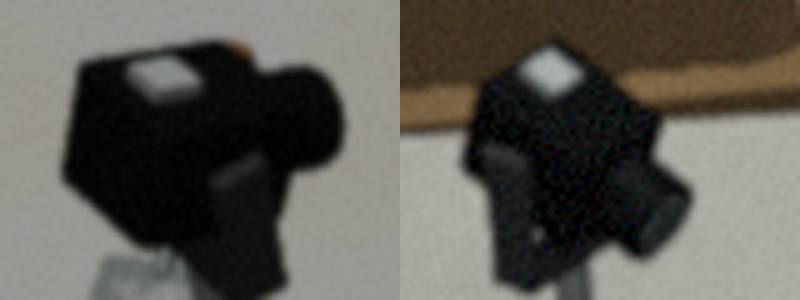

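View pics/g3.png

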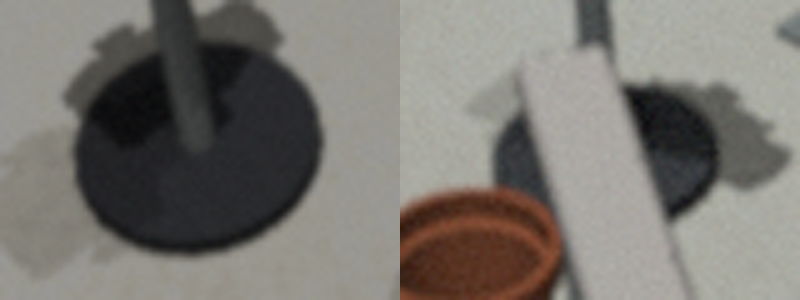

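View pics/g_wrist.png

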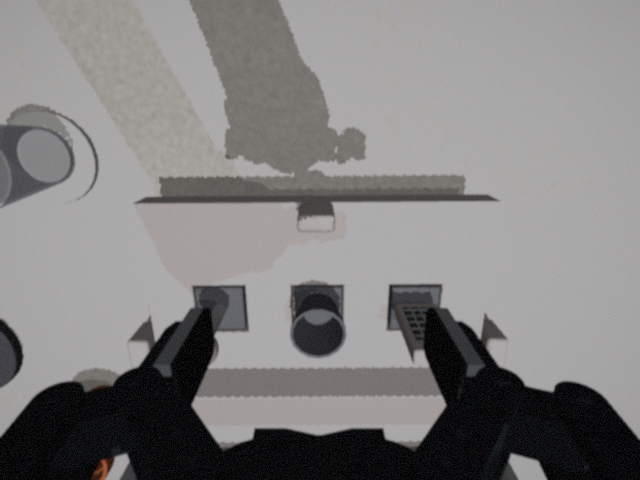

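View pics/g_side.png

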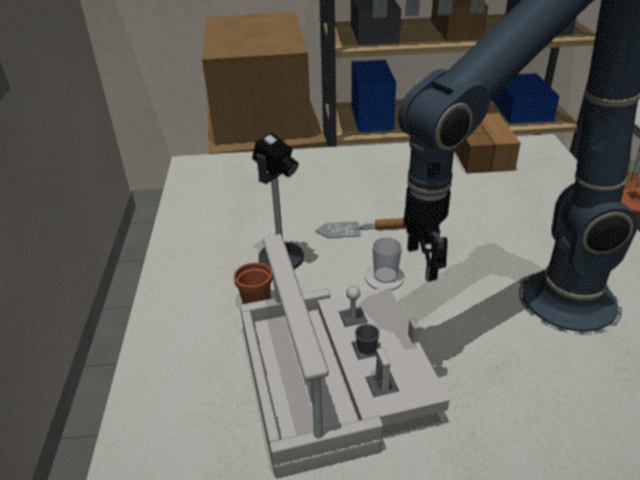

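```bash
cat > cam.py <<'E'
from h import *
C={n:dict(np.load(f'cam_{n}.npz')) for n in('scene','side')}
def tri(a,b):
    A=[];B=[]
    for n,uv in((('scene',a)),(('side',b))):
        e,d=ray(C[n],uv);P=np.eye(3)-np.outer(d,d);A.append(P);B.append(P@e)
    X=np.linalg.lstsq(np.vstack(A),np.hstack(B),rcond=None)[0];return X,proj(C['scene'],X)[0]-a,proj(C['side'],X)[0]-b
L,e1,e2=tri((249.4,218.6),(294,169.4));print('lens',L,e1,e2)
b=atz(C['scene'],(240,314),10);print('base',b,'side',proj(C['side'],b))
H=np.array([b[0],b[1],310]);v=L-H;print('hinge->lens',v,np.linalg.norm(v),'tilt',-np.arcsin(v[2]/np.linalg.norm(v)),'yaw deg of cam +x',np.degrees(np.arctan2(-v[1],-v[0])))
print('view',H+v/np.linalg.norm(v)*215, L+v/np.linalg.norm(v)*150)
for n,u in(('scene',(185+62/5+0,195+180/5)),):pass
print('hinge px',proj(C['scene'],H),proj(C['side'],H))
E
python3 cam.py
```

```text
lens [ 634.12372961 -193.5027571   286.08503556] [-0.55780175 -1.43869215] [-0.6971699   1.20195063]
base [ 684.89422189 -233.72048653   10.        ] side [[279.26496074 256.24302601]]
hinge->lens [-50.77049228  40.21772943 -23.91496444] 69.04371202979824 tilt 0.3537033315395474 yaw deg of cam +x -38.38442455693209
view [ 526.7964673  -108.48371155  235.5295348 ] [ 523.82297059 -106.12826293  234.12889705]
hinge px [[222.12352557 224.15177393]] [[270.1782629  154.27572558]]
```

```bash
cat > fit.py <<'E'
from cam import *
from scipy.optimize import minimize
import itertools
I={n:cv2.imread(f'pics/g_{n}.png') for n in C}
roi={'scene':(190,190,262,247),'side':(248,125,305,187)}
k=6
T={}
for n,(x0,y0,x1,y1) in roi.items():
    g=cv2.cvtColor(I[n],cv2.COLOR_BGR2GRAY)[y0:y1,x0:x1]
    T[n]=cv2.resize(g,None,fx=k,fy=k,interpolation=cv2.INTER_CUBIC)
def fr(p):
    bx,by,yaw,t=p[:4]
    X=np.array([np.cos(yaw)*np.cos(t),np.sin(yaw)*np.cos(t),np.sin(t)]) # into lens direction (+x view)
    Y=np.array([-np.sin(yaw),np.cos(yaw),0]);Z=np.cross(X,Y);return np.array([bx,by,310]),X,Y,Z
def polys(n,p):
    H,X,Y,Z=fr(p);o=p[4];zo=p[5]
    bx=np.array([H+X*(o+a*35)+Y*b*30+Z*(zo+c*28) for a,b,c in itertools.product((-1,1),repeat=3)])
    th=np.linspace(0,2*np.pi,40)
    cy=np.array([H-X*d+22*(np.cos(q)*Y+np.sin(q)*Z) for d in(20,65) for q in th])
    return [cv2.convexHull(proj(C[n],P).astype(np.float32)) for P in(bx,cy)]
def mask(n,p):
    x0,y0,_,_=roi[n];m=np.zeros(T[n].shape,np.uint8)
    for h in polys(n,p):
        q=np.round(((h.reshape(-1,2)-[x0,y0])+.5)*k*16).astype(np.int32);cv2.fillPoly(m,[q],1,shift=4)
    return m>0
# white spot on top & fork: treat as: dark<40 ->1
def cost(p):
    c=0
    for n in C:
        d=T[n]<58; m=mask(n,p)
        c+=1-(d&m).sum()/(d|m).sum()
    b=proj(C['scene'],[p[0],p[1],10])[0]-[240,314]
    return c+0.004*(b@b)+1e-4*(p[4]**2+p[5]**2)
if __name__=='__main__':
    best=None
    for t in(.3,.4,.5):
      for yw in(-.75,-.6):
        f=minimize(cost,[685,-234,yw,t,0,0],method='Nelder-Mead',options=dict(initial_simplex=np.array([685,-234,yw,t,0,0])+np.vstack([np.zeros(6),np.diag([6,6,.12,.1,8,5])]),maxiter=900))
        print(np.round(f.x,3),f.fun)
        if best is None or f.fun<best.fun:best=f
    p=best.x;H,X,Y,Z=fr(p);print('view',H-215*X,'yaw',np.degrees(p[2]),'tilt',p[3])
    ims=[]
    for n in C:
        v=cv2.cvtColor(T[n],cv2.COLOR_GRAY2BGR);v=np.clip(v.astype(int)*2,0,255).astype(np.uint8)
        for h in polys(n,p):cv2.polylines(v,[np.round((h.reshape(-1,2)-roi[n][:2]+.5)*k).astype(np.int32)],True,(0,255,0),1)
        ims.append(cv2.resize(v,(400,370)))
    cv2.imwrite('pics/fit.png',np.hstack(ims))
E
python3 fit.py | tail -8
```

```text
-6.40000e-02] 0.615345652002708
[ 6.85282e+02 -2.33346e+02 -5.72000e-01  4.32000e-01 -1.03100e+00
  6.81000e-01] 0.6141508552071032
[ 6.84353e+02 -2.33480e+02 -5.77000e-01  4.35000e-01 -1.06300e+00
 -1.17000e-01] 0.6143218094959717
[ 6.85134e+02 -2.32826e+02 -5.44000e-01  4.45000e-01 -2.22000e-01
  8.09000e-01] 0.6145557043648531
view [ 521.09368087 -127.68783429  219.98029614] yaw -32.76184361872046 tilt 0.4320092476447106
```

View pics/fit.png

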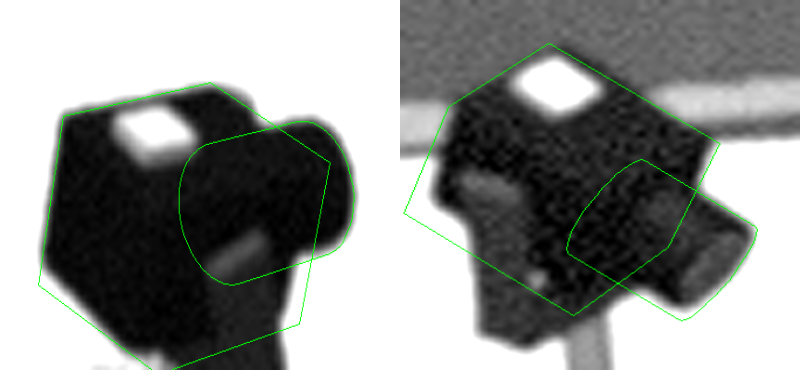

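```bash
sed -e 's/a\*35/a*p[6]/;s/b\*30/b*p[7]/;s/c\*28/c*p[8]/' -e 's/T\[n\]<58/T[n]<38/' -e 's/1e-4\*(p\[4\]\*\*2+p\[5\]\*\*2)/1e-4*(p[5]**2)/' -e 's/yw,t,0,0\]/yw,t,0,0,35,30,28]/g;s/np.zeros(6)/np.zeros(9)/;s/8,5\]/8,5,-5,-4,-4]/;s/maxiter=900/maxiter=2500/' -e 's/fit.png/fit2.png/' fit.py > fit2.py; python3 fit2.py | tail -14
```

```text
hinge px [[222.12352557 224.15177393]] [[270.1782629  154.27572558]]
[ 6.86287e+02 -2.36161e+02 -6.68000e-01  3.96000e-01 -5.03200e+00
 -2.34400e+00  2.95450e+01  3.24100e+01  2.88880e+01] 0.4269833956565917
[ 6.85860e+02 -2.35256e+02 -6.11000e-01  4.25000e-01 -3.78400e+00
 -1.51800e+00  3.03910e+01  3.29750e+01  2.81320e+01] 0.43253327500640504
[ 6.85549e+02 -2.35669e+02 -6.37000e-01  4.16000e-01 -2.74500e+00
 -2.07800e+00  2.97400e+01  3.23770e+01  2.82080e+01] 0.4330353548871512
[ 6.85976e+02 -2.34001e+02 -5.51000e-01  4.35000e-01 -2.88800e+00
 -7.15000e-01  3.05140e+01  3.34180e+01  2.78850e+01] 0.43833003931895315
[ 6.85059e+02 -2.34860e+02 -5.95000e-01  4.32000e-01 -2.68000e+00
 -1.60400e+00  3.02300e+01  3.29790e+01  2.78720e+01] 0.4339982772160526
[ 6.86632e+02 -2.33691e+02 -5.53000e-01  4.46000e-01 -3.20300e+00
 -1.57000e-01  3.09510e+01  3.31790e+01  2.82590e+01] 0.439323767964679
view [ 530.57641241 -113.2214857   227.14314365] yaw -38.292527789495644 tilt 0.39562038420390544
```

View pics/fit2.png

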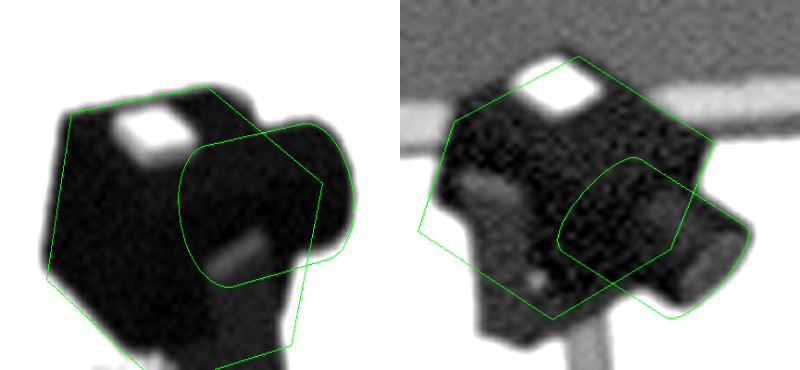

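```bash
python3 - <<'E'
from h import *
C=dict(np.load('cam_wrist.npz'));S=dict(np.load('cam_side.npz'))
o=r.observe();t=np.array(o['tool_pos']);R=np.array(o['ee_rot'])
cs=[atz(C,p,77) for p in((389,286),(440,285),(441,330),(389,331))];print(np.round(cs,1))
w=np.mean(cs,0);print(w,(w-t)@R, np.degrees(np.arctan2(*( (cs[1]-cs[0])[:2]*[-1,1]))))
tb=[atz(C,p,122) for p in((299,221),(334,221),(334,231),(299,231))];tb=np.mean(tb,0);print('tab',tb,(tb-t)@R)
cv2.imwrite('pics/h.png',np.hstack([cv2.resize(cv2.imread('pics/g_side.png')[335:405,345:425],None,fx=5,fy=5,interpolation=2),cv2.resize(cv2.imread('pics/g_wrist.png')[270:340,370:450],None,fx=5,fy=5,interpolation=2)]))
E
```

```text
[[478.6 239.2  77. ]
 [469.3 287.6  77. ]
 [517.7 302.   77. ]
 [527.6 250.5  77. ]]
[498.317892  269.8299749  77.       ] [-102.91323779   94.64643824  189.95517516] 10.817779816712902
tab [416.81965947 157.92629071 122.        ] [ -3.86054728  -2.08806544 145.00635158]
```

View pics/h.png

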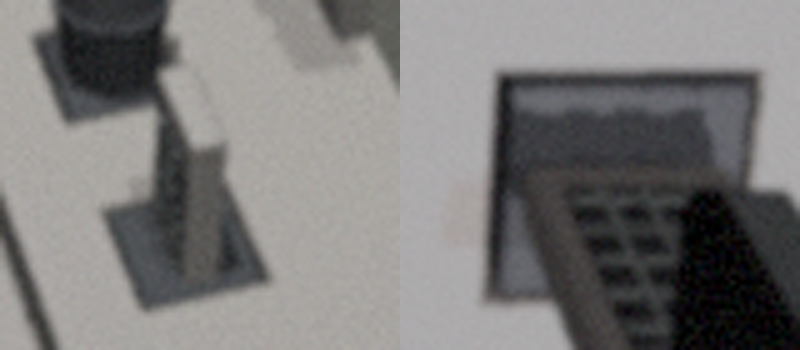

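send_rows(targets="-4 4 0 0 8.5; -8 8 0 0 8.5; -10.3 9.4 0 0 8.5; -10.3 9.4 0 0 8.5; -10.3 9.4 4 0 8.5; -10.3 9.4 8 0 8.5; -10.3 9.4 11 0 8.5; -10.3 9.4 13 0 8.5; -10.3 9.4 13.6 0 8.5; -10.3 9.4 13.6 0 8.5")

```text
time: 11.32
tool_pos: [498.6, 268.7, 131.7]
ee_rot: [[-0.986, -0.166, 0.0], [-0.166, 0.986, -0.0], [-0.0, -0.0, -1.0]]
ft_force: [-0.7, -0.5, 0.9]
width: 0.997
```

```bash
python3 - <<'E'
from h import *
o=r.observe();print(o['time'],o['tool_pos'],o['ft_force'])
a=r.camera('side')['color'];b=r.camera('scene')['color'];w=r.camera('wrist')['color'];cv2.imwrite('pics/i_w.png',w)
cv2.imwrite('pics/i.png',np.hstack([cv2.resize(a[290:410,330:450],None,fx=3.3,fy=3.3,interpolation=2),cv2.resize(b[170:290,370:490],None,fx=3.3,fy=3.3,interpolation=2)]))
E
```

```text
11.325 [498.62389033 268.68960864 131.70570375] [-0.74755659 -0.46271483  0.87063663]
```

View pics/i.png

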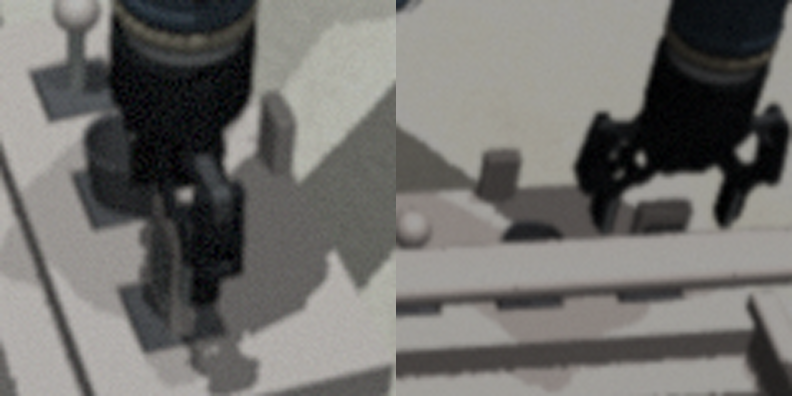

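View pics/i_w.png

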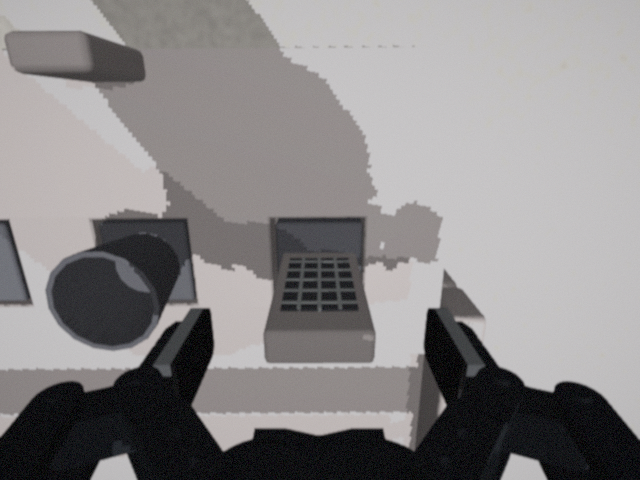

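```bash
python3 - <<'E'
from h import *
o=r.observe();t=np.array(o['tool_pos']);R=np.array(o['ee_rot']);c=r.camera('wrist')
for p in((267,332),(373,332),(266,360),(374,360)):
    q=atz(c,p,155);print(np.round((q-t)@R,1))
print(proj(c,t),proj(c,t+R@[0,0,-11]))
E
```

```text
[  7.7 -18.6 -22.5]
[  7.7  18.9 -22.5]
[ -4.1 -19.5 -22.5]
[ -4.1  19.8 -22.5]
[[319.53563497 317.59639961]] [[319.60883692 332.4578289 ]]
```

send_rows(targets="0.15 0 0.1 0 8.5; 0.15 0 0.1 0 3; 0.15 0 0.1 0 3; 0.15 0 0.1 0 3; 0.15 0 0.1 0 3; 0.15 0 0.1 0 3; 0.15 0 0.1 0 3; 0.15 0 -0.5 0 3; 0.15 0 -1.2 0 3; 0.15 0 -1.8 0 3; 0.15 0 -1.8 0 3", force=20)

```text
time: 12.9
tool_pos: [497.6, 269.2, 150.1]
ee_rot: [[-0.986, -0.167, 0.001], [-0.167, 0.986, 0.001], [-0.001, 0.0, -1.0]]
ft_force: [0.3, 0.4, -1.6]
width: 0.466
```

```bash
python3 - <<'E'
from h import *
o=r.observe();print(o['time'],o['tool_pos'],o['ft_force'],o['width']*85)
a=r.camera('side')['color'];w=r.camera('wrist')['color']
cv2.imwrite('pics/j.png',np.hstack([cv2.resize(a[290:410,330:450],None,fx=3,fy=3,interpolation=2),cv2.resize(w[100:480,120:520],(380,360))]))
E
```

```text
12.9 [497.58045093 269.1539344  150.05446749] [ 0.26743411  0.4078912  -1.58286454] 39.60738359158771
```

View pics/j.png

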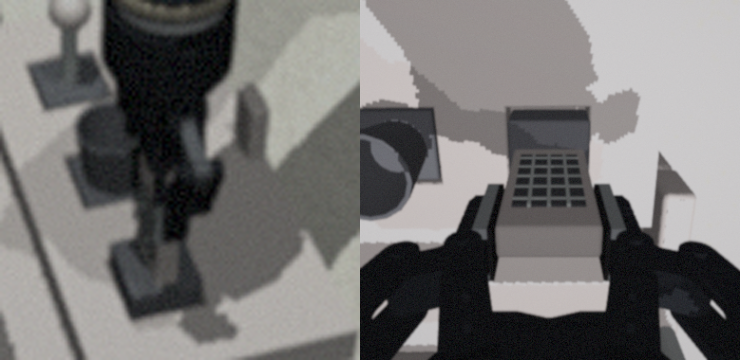

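send_rows(targets="0.4 0 0 0 3; 0.8 0 0 0 3; 1.2 0 0 0 3; 1.6 0 0 0 3; 2.0 0 0 0 3; 2.4 0 0 0 3; 2.8 0 0 0 3; 3.2 0 0 0 3; 3.6 0 0 0 3; 3.6 0 0 0 3", force=20)

```text
time: 14.25
tool_pos: [460.8, 262.9, 149.0]
ee_rot: [[-0.986, -0.167, -0.001], [-0.167, 0.986, -0.0], [0.002, -0.0, -1.0]]
ft_force: [1.8, 1.9, 0.5]
width: 0.464
```

```bash
python3 - <<'E'
from h import *
o=r.observe();print(o['time'],o['tool_pos'],o['ft_force'],o['width']*85)
a=r.camera('side')['color'];w=r.camera('wrist')['color']
cv2.imwrite('pics/k.png',np.hstack([cv2.resize(a[290:410,330:450],None,fx=3,fy=3,interpolation=2),cv2.resize(w[100:480,120:520],(380,360))]))
E
```

```text
14.25 [460.76916307 262.92013147 148.96669983] [1.81447158 1.86259752 0.47692009] 39.45060616018772
```

View pics/k.png

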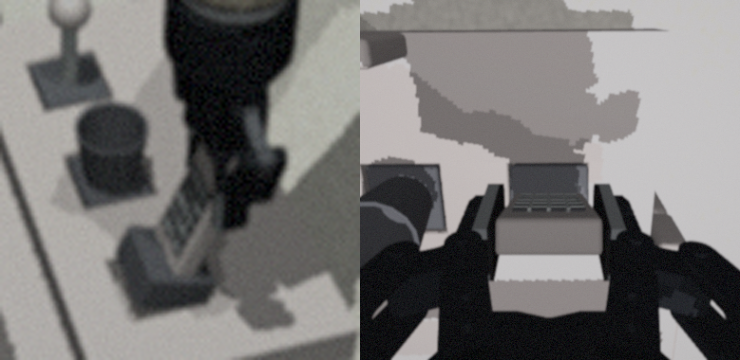

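send_rows(targets="0 0 0 0 3; 0 0 0 0 3; 0 0 0 0 3; 0 0 -0.5 0 3; 0 0 -1.5 0 3; 0 0 -3 0 3; 0 0 -5 0 3; 0 0 -7 0 3; 0 0 -9 0 3; 0 0 -11 0 3; 0 0 -12.5 0 3; 0 0 -13 0 3; 0 0 -13 0 3", force=70)

```text
time: 15.98
tool_pos: [461.7, 262.8, 279.4]
ee_rot: [[-0.986, -0.167, 0.0], [-0.167, 0.986, -0.0], [-0.0, -0.0, -1.0]]
ft_force: [-0.2, -0.0, -2.0]
width: 0.457
```

```bash
python3 - <<'E'
from h import *
o=r.observe();print(o['time'],o['tool_pos'],o['ft_force'],o['width']*85)
for n in('side','wrist','scene'):
    c=r.camera(n);cv2.imwrite(f'pics/l_{n}.png',c['color']);np.savez(f'l_{n}.npz',**{k:c[k] for k in('camera_matrix','eye','rotation')})
    print(n,[(round(d['score'],2),np.round(d['rect']).tolist()) for d in r.cut_out(n,'filter_mid')[:2]])
a=cv2.imread('pics/l_side.png');b=cv2.imread('pics/l_scene.png')
cv2.imwrite('pics/l.png',np.hstack([cv2.resize(a[230:350,360:480],None,fx=3.3,fy=3.3,interpolation=2),cv2.resize(b[150:270,390:510],None,fx=3.3,fy=3.3,interpolation=2)]))
E
```

```text
15.975 [461.65074297 262.84454171 279.38620865] [-0.16907514 -0.01492018 -2.03634438] 38.87828364039295
side [(0.76, [386.0, 314.0, 38.0, 58.0])]
wrist [(0.9, [317.0, 320.0, 113.0, 96.0]), (0.48, [26.0, 378.0, 52.0, 85.0])]
scene [(0.9, [455.0, 196.0, 27.0, 52.0])]
```

View pics/l.png

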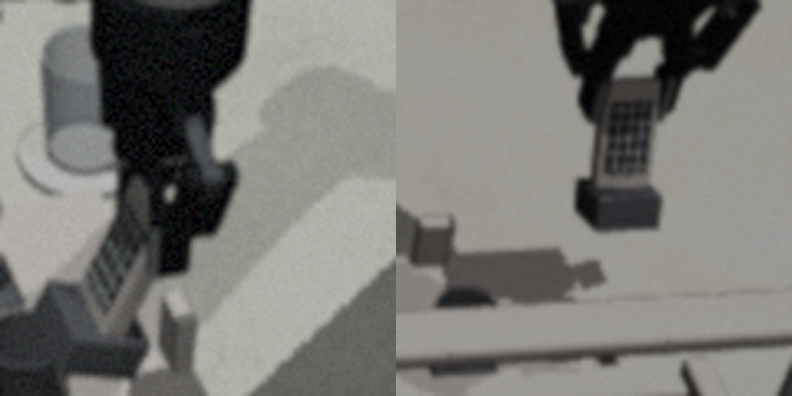

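View pics/l_wrist.png

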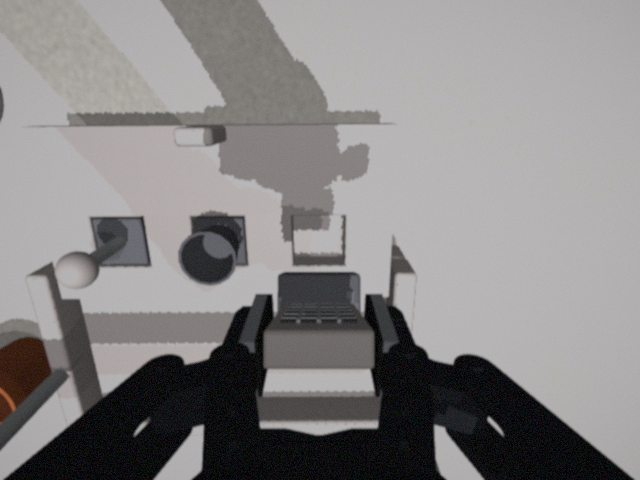

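View pics/l_side.png

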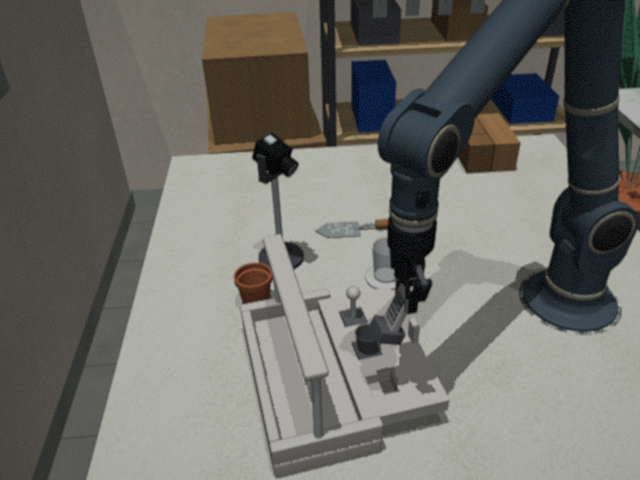

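```bash
python3 - <<'E'
import cv2,numpy as np
a=cv2.imread('pics/l_side.png');b=cv2.imread('pics/l_scene.png');w=cv2.imread('pics/l_wrist.png')
z=lambda i,x,y,s:cv2.resize(np.clip(i[y:y+s,x:x+s]*1.5,0,255).astype(np.uint8),(400,400),interpolation=2)
cv2.imwrite('pics/m.png',np.hstack([z(a,360,280,70),z(b,430,165,60)]));cv2.imwrite('pics/m2.png',cv2.resize(np.clip(w[255:405,240:400]*1.5,0,255).astype(np.uint8),None,fx=4,fy=4,interpolation=2))
E
```

```text
(no output)
```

View pics/m.png

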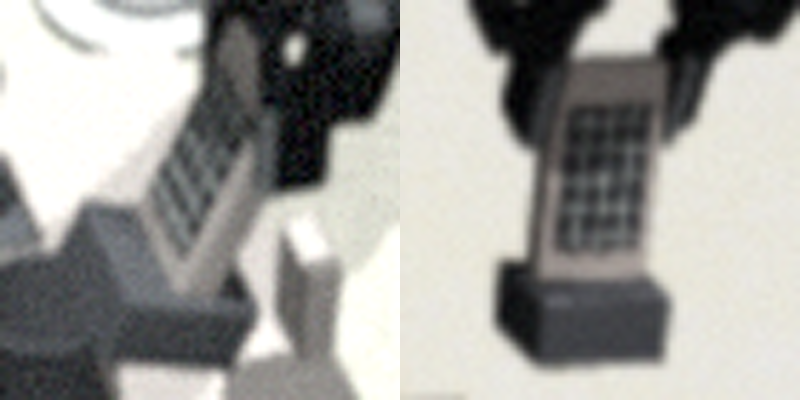

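View pics/m2.png

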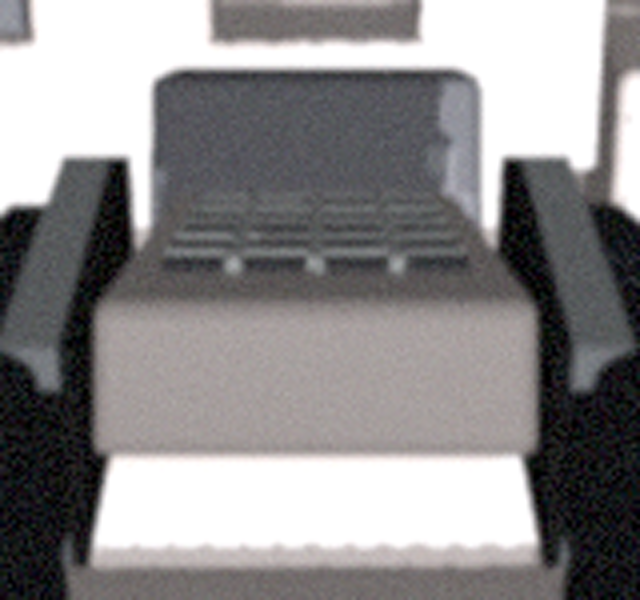

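```bash
cat > ff.py <<'E'
from h import *
C={n:dict(np.load(f'l_{n}.npz')) for n in('scene','side','wrist')}
S=lambda x,y:('side',(360+x/5.714-.4,280+y/5.714-.4));B=lambda x,y:('scene',(430+(x-400)/6.667-.4,165+y/6.667-.4));W=lambda x,y:('wrist',(240+x/4-.4,255+y/4-.4))
f,p=23.5,7
L=[(S(90,205),f,-f,-38),(S(125,305),f,f,-38),(S(120,360),f,f,-64),(S(240,362),-f,f,-64),(S(253,312),-f,f,-38),
(B(540,285),f,-f,-38),(B(668,297),f,f,-38),(B(540,362),f,-f,-64),(B(662,362),f,f,-64),(B(568,55),p,-20,40),(B(668,62),p,20,40),
(W(100,300),-p,-20,40),(W(532,300),-p,20,40),(W(98,452),p,-20,40),(W(535,452),p,20,40),(W(155,75),-f,-f,-38),(W(480,75),-f,f,-38)]
from scipy.spatial.transform import Rotation as Ro
def R(q):return Ro.from_euler('ZYX',[q[3],q[4],q[5]]).as_matrix()
def res(q):return np.array([proj(C[n],q[:3]+R(q)@[x,y,z])[0]-uv for (n,uv),x,y,z in L]).ravel()
s=least_squares(res,[465,262,260,.167,-.4,0],loss='soft_l1',x_scale=[10,10,10,.1,.1,.1]);q=s.x
t=np.array([461.65,262.84,279.39]);RT=np.array([[-.986,-.167,0],[-.167,.986,0],[0,0,-1]])
print(q[:3],'yaw,tilt,roll',q[3:],np.degrees(q[3]));print('in tool',(q[:3]-t)@RT);print(np.round(res(q).reshape(-1,2),1).tolist())
E
python3 ff.py
```

```text
[474.07707882 264.3299298  265.68636126] yaw,tilt,roll [ 0.16377192 -0.37967569 -0.00231913] 9.383439940903953
in tool [-12.50191799  -0.60625138  13.70363874]
[[-2.2, -1.2], [0.1, -0.1], [-4.9, 1.4], [-2.3, 3.1], [1.4, 1.0], [0.6, 2.3], [1.3, -0.3], [-0.5, 1.4], [0.9, 0.5], [-1.0, 1.7], [1.2, 0.0], [-2.0, -1.2], [2.5, -0.9], [-2.0, 1.0], [2.0, 1.2], [-1.4, -0.7], [0.2, -0.5]]
```

send_rows(targets="0.3 -1.5 0 0 3; 0.8 -4 0 3 3; 1.2 -7 0 8 3; 1.6 -10 0 13 3; 2 -13 0 18 3; 2.4 -16 0 23 3; 2.8 -19 0 28 3; 3.2 -22 0 33 3; 3.6 -25 0 38 3; 3.8 -28 0 42 3; 4 -31 0 45 3; 4.1 -33 0 46.5 3; 4.1 -33.8 0 46.5 3; 4.1 -33.8 0 46.5 3; 4.1 -33.8 0 46.5 3")

```text
time: 18.15
tool_pos: [477.7, -75.9, 279.3]
ee_rot: [[-0.801, 0.599, -0.0], [0.599, 0.801, 0.001], [0.0, 0.0, -1.0]]
ft_force: [-0.5, -0.6, -0.3]
width: 0.453
```

```bash
python3 - <<'E'
from h import *
o=r.observe();print(o['time'],o['tool_pos'],o['ee_rot'],o['ft_force'],o['width']*85)
for n in('side','wrist','scene'):
    c=r.camera(n);cv2.imwrite(f'pics/n_{n}.png',c['color'])
E
```

```text
18.15 [477.72759198 -75.89062837 279.29659984] [[-8.00948452e-01  5.98733309e-01 -3.55436664e-05]
 [ 5.98733171e-01  8.00948305e-01  6.33620909e-04]
 [ 4.07838583e-04  4.86216514e-04 -9.99999799e-01]] [-0.47725595 -0.62477408 -0.3325924 ] 38.483849416041636
```

View pics/n_side.png

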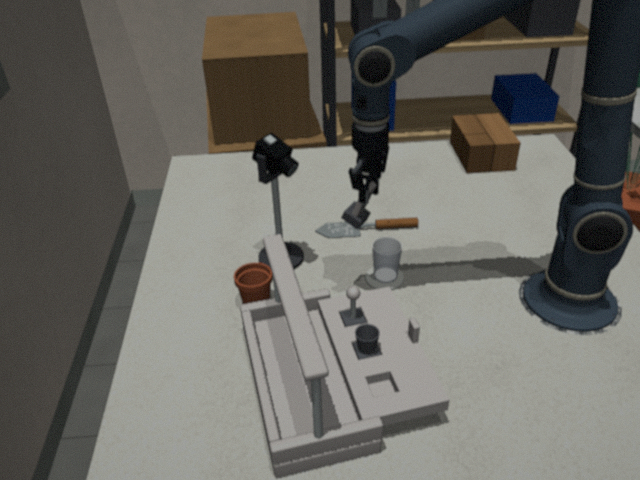

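View pics/n_wrist.png

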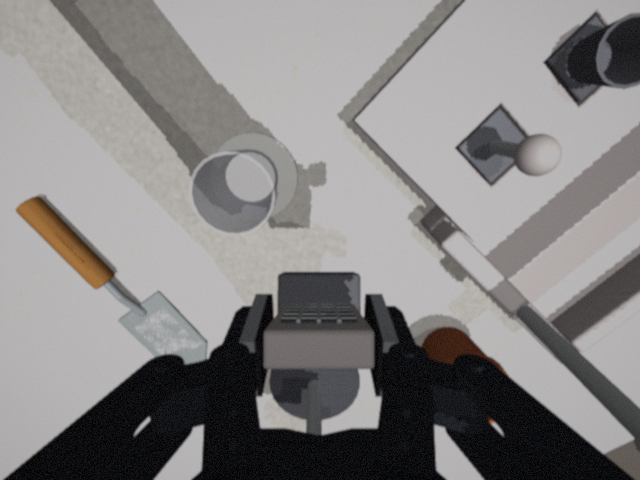

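View pics/n_scene.png

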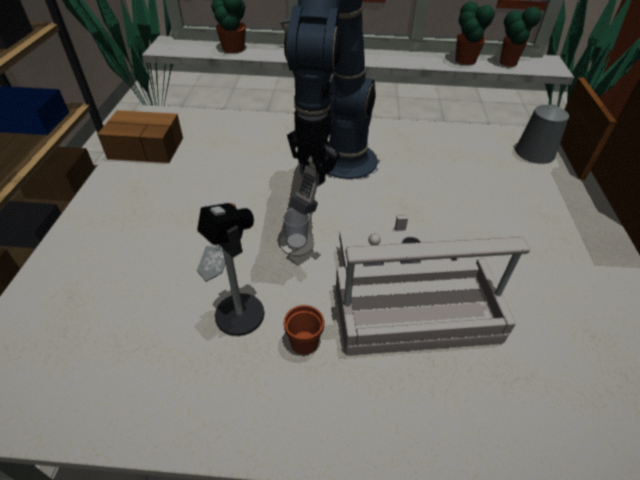

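```bash
cat > fit3.py <<'E'
import fit2 as F
from fit2 import *
import cv2
# target masks: head+barrel dark, label filled, fork (hand polygon) ignored
D={};IG={}
for n in C:
    d=(T[n]<40).astype(np.uint8)
    d=cv2.morphologyEx(d,cv2.MORPH_CLOSE,np.ones((7,7)))
    c,_=cv2.findContours(d,cv2.RETR_EXTERNAL,cv2.CHAIN_APPROX_NONE);c=max(c,key=cv2.contourArea)
    m=np.zeros_like(d);cv2.drawContours(m,[c],-1,1,-1);D[n]=m>0
    IG[n]=np.zeros_like(D[n])
# crops: fit.png shows T resized to 400x370
def ig(n,pts,dx):
    h,w=T[n].shape;m=np.zeros((h,w),np.uint8)
    q=np.array([((x-dx)*w/400,y*h/370) for x,y in pts],np.int32);cv2.fillPoly(m,[q],1);IG[n]|=m>0
ig('scene',[(195,255),(270,225),(300,265),(290,370),(130,370),(120,330)],0)
ig('side',[(425,195),(460,165),(525,175),(560,260),(620,290),(600,370),(470,370)],400)
def mk(dims,pw):
    def cost(p):
        P=np.r_[p,dims];c=0
        for n in C:
            m=mask(n,P);ok=~IG[n];c+=((D[n]^m)&ok).sum()/(D[n]&ok).sum()
        b=proj(C['scene'],[p[0],p[1],10])[0]-[240,314]
        return c+0.004*(b@b)
    return cost
for dims in([35,30,28],[35,28,30],[30,35,28],[28,35,30],[30,28,35],[28,30,35]):
    best=None
    for yw in(-.75,-.55):
      for o in(-5,5):
        x0=np.array([685,-234,yw,.4,o,0.]);f=minimize(mk(dims,0),x0,method='Nelder-Mead',options=dict(initial_simplex=x0+np.vstack([np.zeros(6),np.diag([5,5,.1,.1,6,4])]),maxiter=700))
        if best is None or f.fun<best.fun:best=f
    p=best.x;H,X,Y,Z=fr(p);print(dims,np.round(p,3),round(best.fun,4),np.round(H-215*X,1))
    ims=[]
    for n in C:
        v=cv2.cvtColor(T[n],cv2.COLOR_GRAY2BGR);v=np.clip(v.astype(int)*2,0,255).astype(np.uint8);v[IG[n]]=v[IG[n]]//2+np.uint8([60,0,0])
        for h in polys(n,np.r_[p,dims]):cv2.polylines(v,[np.round((h.reshape(-1,2)-roi[n][:2]+.5)*k).astype(np.int32)],True,(0,255,0),1)
        ims.append(cv2.resize(v,(400,370)))
    cv2.imwrite('pics/fit3_%d_%d.png'%(dims[0],dims[1]),np.hstack(ims))
E
python3 fit3.py | tail -6
python3 - <<'E'
from h import *
c=r.camera('wrist');print(atz(c,(315,376),10))
E
```

```text
[28, 35, 30] [ 6.86965e+02 -2.36502e+02 -6.44000e-01  3.89000e-01 -4.94800e+00
 -2.22900e+00] 0.4224 [ 527.8 -117.1  228.5]
[30, 28, 35] [ 6.86907e+02 -2.39261e+02 -7.10000e-01  3.31000e-01 -6.29600e+00
 -5.65500e+00] 0.4518 [ 532.7 -106.7  240.2]
[28, 30, 35] [ 6.85881e+02 -2.40480e+02 -8.01000e-01  3.05000e-01 -6.03000e+00
 -8.24600e+00] 0.4464 [543.2 -93.2 245.5]
[ 674.65665249 -229.68028149   10.        ]
```

```bash
python3 fit3.py | tail -12 | head -8; python3 -c "
import cv2,numpy as np
a=cv2.imread('pics/fit3_35_30.png');b=cv2.imread('pics/fit3_28_35.png')
cv2.imwrite('pics/fit3c.png',cv2.resize(np.vstack([a,b]),(640,592)))"
```

```text
[35, 30, 28] [ 6.85487e+02 -2.36542e+02 -6.23000e-01  4.30000e-01 -6.17800e+00
 -1.36900e+00] 0.424 [ 526.8 -122.5  220.5]
[35, 28, 30] [ 6.85269e+02 -2.36572e+02 -6.40000e-01  4.20000e-01 -4.39500e+00
 -2.19800e+00] 0.4371 [ 527.8 -119.4  222.3]
[30, 35, 28] [ 6.86618e+02 -2.36538e+02 -6.55000e-01  3.93000e-01 -6.09900e+00
 -1.47800e+00] 0.4107 [ 529.  -115.6  227.8]
[28, 35, 30] [ 6.86965e+02 -2.36502e+02 -6.44000e-01  3.89000e-01 -4.94800e+00
 -2.22900e+00] 0.4224 [ 527.8 -117.1  228.5]
```

View pics/fit3c.png

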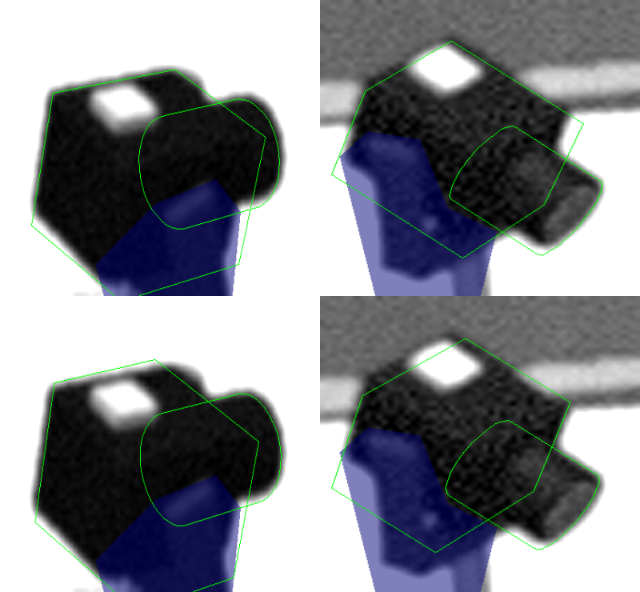

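send_rows(targets="-0.5 0 0.5 0 3; -1.2 -0.1 1.2 0 3; -2 -0.1 2 0 3; -2.8 -0.2 2.6 0 3; -3.6 -0.2 3.2 0 3; -4.3 -0.2 3.6 0 3; -4.8 -0.3 3.9 0 3; -5 -0.3 4 0 3; -5 -0.3 4 0 3; -5 -0.3 4 0 3; -5 -0.3 4 0 3")

```text
time: 19.73
tool_pos: [515.8, -109.4, 239.5]
ee_rot: [[-0.8, 0.6, 0.0], [0.6, 0.8, 0.0], [-0.0, 0.0, -1.0]]
ft_force: [0.7, 0.4, -1.1]
width: 0.457
```

```bash
python3 - <<'E'
from h import *
o=r.observe();print(o['time'],o['tool_pos'],o['ft_force'],o['width']*85)
for n in('side','wrist','scene'):
    c=r.camera(n);cv2.imwrite(f'pics/o_{n}.png',c['color']);np.savez(f'o_{n}.npz',**{k:c[k] for k in('camera_matrix','eye','rotation')})
a=cv2.imread('pics/o_side.png');b=cv2.imread('pics/o_scene.png')
z=lambda i,x,y:cv2.resize(i[y:y+130,x:x+130],(400,400),interpolation=2)
cv2.imwrite('pics/o.png',np.hstack([z(a,240,120),z(b,190,140)]))
E
```

```text
19.725 [ 515.83758399 -109.41021843  239.51815841] [ 0.71290471  0.36478707 -1.0728679 ] 38.8745917501371
```

View pics/o.png

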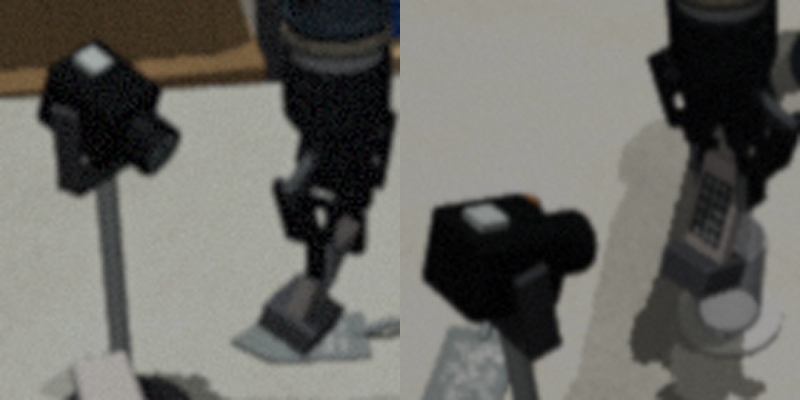

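View pics/o_wrist.png

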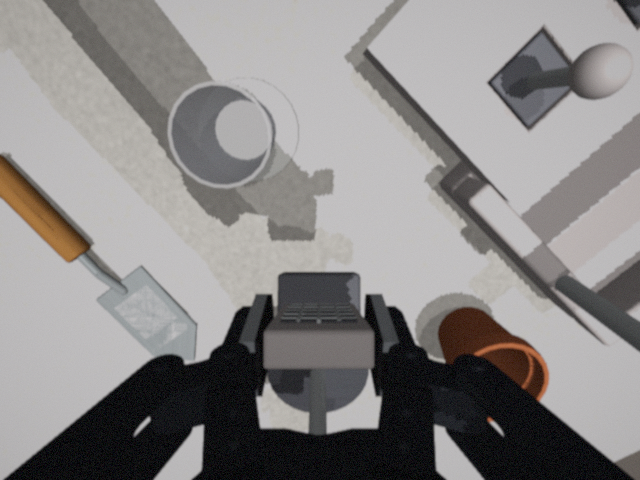

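```bash
python3 - <<'E'
from h import *
W=dict(np.load('o_wrist.npz'));S=dict(np.load('o_scene.npz'));D=dict(np.load('o_side.npz'))
for z in(0,10):
    e=atz(W,(318,412),z);print('base centre',e-60*np.array([.8,-.6,0]))
o=r.observe();m=np.array(o['tool_pos'])+np.array(o['ee_rot'])@[-12.5,-.6,13.7];print('mesh',m,proj(S,m),'seen 291.4 209.9',o['qd'])
for p in([683,-235],[686,-236.5]):
  for yw,t in((-.64,.41),(-.62,.43),(-.66,.37)):
    X=np.array([np.cos(yw)*np.cos(t),np.sin(yw)*np.cos(t),np.sin(t)]);v=np.r_[p,310]-215*X;print(yw,t,np.round(m-v,1),np.linalg.norm(m-v))
def look(n):
    for l in('gauge_mid','basket_mid','pot_rim','cup_rim','trowel'):print(n,l,[(round(d['score'],2),np.round(d['rect']).tolist()) for d in r.cut_out(n,l)[:1]])
look('side');look('scene')
E
```

```text
base centre [ 691.72667528 -242.62580593    0.        ]
base centre [ 684.03047886 -236.82027093   10.        ]
mesh [ 525.48563744 -117.46733851  225.74244082] [[292.91473785 207.2546654 ]] seen 291.4 209.9 [-0.06141588  0.04068751  0.06611105 -0.01241802 -0.01961639 -0.02709379
  0.03071207]
-0.64 0.41 [ 0.6 -0.2  1.4] 1.5960989009318636
-0.62 0.43 [1.5 4.  5.4] 6.860306421556427
-0.66 0.37 [ 0.8 -5.4 -6.5] 8.478894693722099
-0.64 0.41 [-2.4  1.3  1.4] 3.0441417912914885
-0.62 0.43 [-1.5  5.5  5.4] 7.811588991977541
-0.66 0.37 [-2.2 -3.9 -6.5] 7.874124949034971
side gauge_mid [(0.61, [352.0, 307.0, 22.0, 39.0])]
side basket_mid [(0.91, [367.0, 342.0, 26.0, 34.0])]
side pot_rim [(0.83, [250.0, 279.0, 42.0, 41.0])]
side cup_rim [(0.63, [388.0, 259.0, 30.0, 49.0])]
side trowel [(0.88, [367.0, 226.0, 101.0, 27.0])]
scene gauge_mid [(0.56, [297.0, 246.0, 34.0, 21.0])]
scene basket_mid [(0.59, [410.0, 251.0, 14.0, 27.0])]
scene pot_rim [(0.9, [303.0, 330.0, 38.0, 53.0])]
scene cup_rim [(0.89, [298.0, 232.0, 24.0, 38.0])]
scene trowel [(0.88, [212.0, 264.0, 24.0, 34.0])]
```

```bash
python3 - <<'E'
from workcell import r
print(r.job_done())
E
```

```text
the job is handed in; nothing more can be done
None
```

I handed the job in with the filter held in front of the inspection camera. No verdict was given. The clock stood at about 20 s of the 45 s allowed.

**What I did**
- I pinched the tab and pulled the tray out 130 mm, to its stop.
- I lifted the filter partly out of its well. The moves cannot tilt the tool, so I tilted the filter in the grip by pulling its foot against the well's edge.
- I then tightened the grip to 70 N, lifted the filter clear, turned it to face the lens and moved it to the viewing point.

**Last checks**
- **Position:** the mesh centre is at about (525, −117, 226) mm. That is 2–9 mm from the estimated viewing point, over the range of camera poses that fit the pictures.
- **Tilt:** the filter measured 0.38 rad right after the lift, against 0.37–0.43 rad for the lens. I did not measure it again at the end, but the last wrist picture shows the filter sitting the same in the grip.
- **Heading:** within about 2° of the camera's.
- **Grip:** steady, with the fingers 39 mm apart.
- **Other things:** gauge and basket are still in their wells. The pot, cup and trowel are within 4 pixels of where they started in the side and scene pictures. I did not check the coaster separately, but it shows in place under the cup.

**Disagreements**
- The fits of the camera head differed by about 5° in yaw and 0.08 rad in tilt, so I used a middle value.
- The mesh centre I picked by eye in the scene picture was about 3 pixels from the calculated one.
- The gauge detection in the last scene picture was false; it marked a spot near the cup.

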